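Pop the push-push fuse hatch of a printer supply

TASK

Open the fuse hatch with the orange lid on its black supply box: with the fingertips press the ribbed free end of the lid fully down, then let it go so that it pops up, and do not push it back towards shut once it has popped. Stay off it and watch for a couple of seconds that it stays open by itself. Leave the blue hatch shut and the other things on the bench where they are; nothing is to be lifted or carried.

Things in the scene. Friction and masses are not known exactly. Their poses are not given: they have to be found in the camera images.
- supply_a: black supply box with the orange hatch, fixed to the bench, 130 (x) x 110 (y) x 84 mm high. Origin: centre of its underside; z up; -x is its front, where the free end of the hatch lies, and the hinge is at the rear, along y.
- orange_hatch (a joint): angle of the orange hatch in rad: 0 to 0.02 = shut and latched, negative = pressed in, positive = open. Push-push latch: pressing it in to between -0.06 and -0.07 or farther (hard stop at -0.091) and letting go frees it; a spring then swings it up to its stop at 1.15 in about a second, where it stays. Pushing it all the way down again would latch it again.
- orange_hatch_press (a point): point on the top of the orange lid, on its black ribs, mid-width, 80 mm from the hinge axis, 19 mm from the free edge, 85 to 86 mm above the bench when shut; moves with the lid. Here the lid goes in about 8 mm to the hard stop; the latch lets go on release after about 6 mm; the push needed grows from about 3 to 6 N. Axes at shut: those of the box.
- supply_a_hinge (a point): middle of the orange hatch's hinge axis (along the box's y), 82 mm above the bench, 30 mm behind the box's centre. The lid is a flat cap 99 mm long from this axis, 118 mm wide, 6 mm thick with a 9 mm skirt, standing proud of the box so that nothing beside it stops a fingertip. It swings up and back; open, its free edge stands about 170 mm above the bench.
- supply_b: second, like supply box with a blue hatch, same sizes and axes, fixed to the bench. To be left alone.
- blue_hatch (a joint): angle of the blue hatch in rad, 0 to 0.02 = shut and latched; same latch; must stay shut.
- screw_jar: loose jar with red cap, 48 mm wide, 70 mm high, origin under its centre; bystander.
- screwdriver: loose yellow screwdriver lying on the bench; bystander.
- stepper: loose stepper motor, 42 x 42 x 62 mm high with its shaft, origin under its centre; bystander.
- spool: loose filament spool lying flat, 150 mm wide, 50 mm high, origin under its centre; bystander.
- rover: loose small tracked robot, 130 x 104 x 72 mm high, origin under its centre; bystander.
- printed_tail: loose purple printed tail, 142 x 32 x 20 mm high, origin under its centre; bystander.
- mug: loose blue mug, 76 mm wide, 90 mm high, handle to its +y, origin under its centre; bystander.

How it is judged:
By the outcome, as a careful person would: the job done as asked, in the order asked, and still so for the second after the job is handed in, with the robot touching nothing.
It also fails if it takes over 32 s, if anything falls off the work surface, if the arm or the gripper's body presses on something with over 40 N, if the wrist force passes 120 N, or if a joint passes its speed limit or range.

ROBOT

A 7-joint arm with a two-finger parallel gripper is mounted at the origin on the work surface. World frame = base frame: x ahead of the robot, y to its left, z up, the work surface at z = 0. Lengths are in m, angles in rad, forces in N, time in s.
With the tool pointing down it reaches from about 0.425 to 0.925 m from the base axis. Payload 6.8 kg.
Tool frame: the origin (TCP) lies between the finger pads; the fingertips stand 11 mm ahead of it and the grasp point (between the pads) lies 8 mm behind it; z points along the fingers, y is the line along which they close (so a half turn about z gives the same grasp; the last joint's range is limited). The gripper opens to 85 mm and grips with 20 to 120 N. Pads are 22 mm wide; open, the fingers measure 114 mm over their backs; the gripper's body (76 mm by 85 mm) begins 54 mm behind the grasp point. The pads swing forward as they close: fully open they stand 13 mm farther back than shut.
Start: joints at [-1.429, 0.477, 0.022, 1.555, -0.011, 1.109, -0.083], TCP at [0.167, 0.654, 0.242] pointing down, gripper open.
Joint ranges: [-2.96, 2.96], [-0.34, 2.1], [-1.41, 1.46], [0.24, 2.44], [-1.37, 4.51], [0.17, 1.92], [-2.96, 2.96]. Speed limits (rad/s): [2.39, 2.39, 3.14, 3.14, 3.14, 3.14, 3.14].

INTERFACE

Orientations are given as a rotation vector (axis times angle).
In Python, from bench import r gives the robot as it stands.
- The arm moves only by the tool send_rows, never from a script. Its argument "deltas" is a list of rows, each an object of numbers: "dx", "dy", "dz": the shift along the world's x, y, z in mm; "rx", "ry", "rz": the turn, a rotation vector about the world's x, y, z in degrees. A call has 1 to 5 rows; each row is the pose to reach, as a shift and turn from the pose commanded when the call began; what a row does not reach only later rows make up. A row lasts 1/12 s, in which the tool goes at most 41.7 mm and 7.16 degrees, less where a joint would pass 70% of its speed; a pose out of reach is approached as far as the arm can. A call with a gripper value outside its range is refused whole. "jaw" is the finger opening in mm, from 0 to 85.4, set as the call begins (left out, the last holds). The fingers move at their own pace and stop on an object; "newtons" is the grip in N (left out, the last holds). Time passes only in rows, so rows that repeat a pose let the fingers close. It gives the time, the measured TCP pose, the force, the opening and the grip force at its end, in the units of the state.
- r.get_obs(): the state, without advancing time (a new reading comes with each control period).
- r.grab_frame(name): name is "scene" or "top" or "wrist"; returns a dict with "frame" (420x560x3 uint8, blue, green, red), "z_map" (420x560 float32, m along the optical axis (not along the pixel's ray), 0 where there is no reading), "vertical_fov" (degrees; the focal length in pixels is half the picture's height over the tangent of half this angle, whatever the lens; pixels are square), "cx", "cy" (the principal point, pixels), "xyz" and "orientation" of the camera in the world. Camera axes: x right, y down, z forward; pixel columns grow to the right and rows downward; lengths in m; the calibration is good to about 2 mm. A picture is of the moment at which its call begins.
- r.hand_in(): hands the job in; it is judged then, once.
The state is a dict: "clock": time; "joints": joint angles; "qvel": joint speeds; "tau": joint torques, N m; "tcp_pos": TCP position; "orientation": TCP orientation; "contact_force": force on the tool from outside, world axes, zero at the start; "moment": the same for the moment, N m; "grip_width": finger opening in m; "gripper_force": force on a finger pad.
Only numpy, scipy, OpenCV 4.12 (cv2) and the standard library are available. Lean on these libraries where they do the work, as an engineer would, in place of code of your own. Each camera call takes 0.05 s, during which the arm holds its last target. There are 200 camera calls.

## Working session

There is one attempt and no reset: what is moved stays moved. The work goes in short steps, Python scripts to look and compute and a tool call to move; the robot and the scene stay as the last step left them, time stands still between calls to the robot, and variables do not carry over. Pictures are saved under pics/ and viewed, at most 10 in all, crops included, and the job is handed in when it is done.

Besides the shell and the picture viewer there is one more tool, called after "Emit:" by a JSON object that holds its "method" and its "body". send_rows: Moves the arm, as the interface text tells. Its arguments: {"type":"object","properties":{"deltas":{"type":"array","items":{"type":"object","properties":{"dx":{"type":"number"},"dy":{"type":"number"},"dz":{"type":"number"},"rx":{"type":"number"},"ry":{"type":"number"},"rz":{"type":"number"}}}},"jaw":{"type":"number"},"newtons":{"type":"number"}},"required":["deltas"]}

```bash
mkdir -p pics; cat > h.py <<'E'
import numpy as np, cv2
from scipy.spatial.transform import Rotation as R
from bench import r
def rot(o):
    o=np.array(o,float)
    return o if o.shape==(3,3) else R.from_rotvec(o).as_matrix()
def grab(n):
    f=r.grab_frame(n); h=f["frame"].shape[0]
    f["f"]=h/2/np.tan(np.radians(f["vertical_fov"])/2); f["Rm"]=rot(f["orientation"]); return f
def cloud(f):
    z=f["z_map"]; v,u=np.mgrid[:z.shape[0],:z.shape[1]]
    p=np.stack([(u-f["cx"])/f["f"]*z,(v-f["cy"])/f["f"]*z,z],-1)
    return p@f["Rm"].T+np.array(f["xyz"])
def ray(f,u,v,h):
    d=f["Rm"]@np.array([(u-f["cx"])/f["f"],(v-f["cy"])/f["f"],1]); o=np.array(f["xyz"])
    return o+d*(h-o[2])/d[2]
E
python3 - <<'E'
from h import *
o=r.get_obs(); print(o)
for n in("scene","top"):
    f=grab(n); cv2.imwrite(f"pics/{n}.png",f["frame"]); print(n,f["xyz"],f["orientation"],f["f"])
    hsv=cv2.cvtColor(f["frame"],cv2.COLOR_BGR2HSV); P=cloud(f)
    m=cv2.inRange(hsv,(6,140,90),(20,255,255))
    k,l,s,c=cv2.connectedComponentsWithStats(m)
    for i in range(1,k):
        if s[i,4]>150:
            q=P[(l==i)&(f["z_map"]>0)]
            rc=cv2.minAreaRect(np.argwhere(l==i)[:,::-1].astype(np.float32))
            print(s[i],c[i],rc,np.median(q,0),q.min(0),q.max(0),[ray(f,u,v,.085)[:2].round(3) for u,v in cv2.boxPoints(rc)])
E
```

```text
{'clock': 0.0, 'joints': array([-1.4290783 ,  0.47781457,  0.02232735,  1.55647596, -0.01151027,
        1.10930766, -0.08311676]), 'qvel': array([ 7.46474905e-04, -1.02087873e-04,  1.04325683e-03, -7.47337041e-04,
       -1.06681369e-03, -1.34071595e-05,  1.40448992e-04]), 'tau': array([-3.07501878e-04, -5.96437633e+01,  1.60755102e+00, -2.81199092e+01,
        1.24006905e-02,  9.21606144e-03,  3.10900668e-05]), 'tcp_pos': array([0.1667373 , 0.65347405, 0.24130541]), 'orientation': array([-3.91362756e-01, -3.11700958e+00,  2.94439893e-03]), 'contact_force': array([ 0.30248051, -0.3264785 , -0.15846533]), 'moment': array([-0.02750173,  0.01336142, -0.02485958]), 'gripper_force': 0.0, 'grip_width': 0.08548370937021224}
scene [1.06491939 0.473516   1.11850978] [-1.08613269 -2.63933398  0.73405146] 461.82015688729325
[     0      0    560    420 157692] [266.49846536 234.91837252] ((279.5, 209.5), (419.0, 559.0), 90.0) [ 0.6440449  -0.02163618  0.00115448] [-0.39808477 -1.34750191 -0.76685767] [1.64587239 0.83592175 0.09369243] [array([ 0.717, -1.248]), array([-0.674,  0.158]), array([0
[... 484 characters left out ...]
5, 113.57566833496094), (181.4200439453125, 68.62598419189453), 37.69424057006836) [-0.15793338  0.29304987  0.00195991] [-0.39959004 -0.035002   -0.08183336] [0.00416685 0.55295367 0.01107994] [array([0.021, 0.044]), array([-0.282, -0.006]), array([-0.167,  0.543]), array([0.083, 0.547])]
top [ 0.36245476 -0.00816205  1.49615133] [-2.13147056  2.12049886 -0.18440986] 526.2630801561963
[     0      0    560    420 206578] [276.45561967 217.51322019] ((279.5, 209.5), (419.0, 559.0), 90.0) [ 0.60302295  0.01531021 -0.00169051] [ 0.06479793 -1.30680752 -0.77851775] [1.80294755 1.32007331 0.29208946] [array([1.255, 0.823]), array([ 1.259, -0.821]), array([ 0.092, -0.717]), array([0.083, 0.706])]
```

View pics/scene.png

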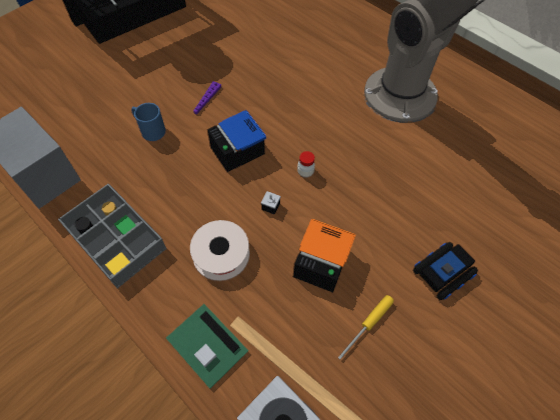

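View pics/top.png

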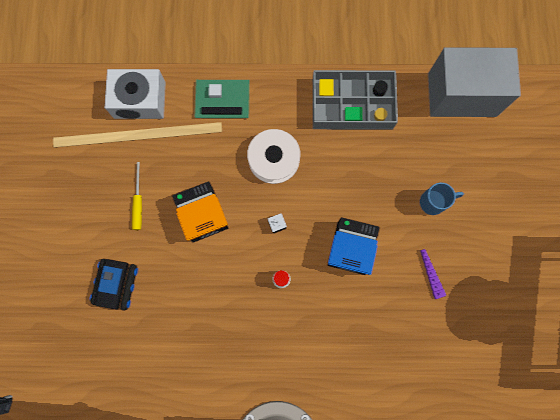

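The scene view shows the orange lid around (328,242) with its ribs at (331,231). In the top view the lid is at (200,213) and the ribs at (205,226), on the robot's side. The blue hatch is at (354,250), well away. Next I'll measure the lid and ribs in both views.

```bash
python3 - <<'E'
from h import *
B={"scene":(290,210,370,290),"top":(165,175,235,250)}; D={}
for n,(a,b,c,d) in B.items():
    f=grab(n); hsv=cv2.cvtColor(f["frame"],cv2.COLOR_BGR2HSV); P=cloud(f)
    m=cv2.inRange(hsv,(4,215,150),(22,255,255)); w=np.zeros_like(m); w[b:d,a:c]=255; m&=w
    cs=max(cv2.findContours(m,0,2)[0],key=cv2.contourArea); hull=cv2.convexHull(cs)
    rc=cv2.minAreaRect(hull); fill=np.zeros_like(m); cv2.drawContours(fill,[hull],-1,255,-1); fill=cv2.erode(fill,np.ones((5,5)))
    dark=(hsv[...,2]<110)&(fill>0); v,u=np.nonzero(dark)
    print(n,cv2.contourArea(hull),rc,"ribs px",u.mean(),v.mean(),dark.sum())
    print(" corners",[ray(f,*p,.086)[:2].round(4) for p in cv2.boxPoints(rc)])
    print(" ribs on plane",ray(f,u.mean(),v.mean(),.0855).round(4),"ribs depth",np.median(P[dark],0).round(4))
    q=P[(fill>0)]; C=q.mean(0); print(" lid depth mean",C.round(4)," normal",np.linalg.svd(q-C,full_matrices=False)[2][2].round(3))
    g=q[np.abs(q[:,2]-np.median(q[:,2]))<.006]; rr=cv2.minAreaRect(g[:,:2].astype(np.float32)*1000); print(" rect",rr)
    o=np.array(f["xyz"]); dd=f["Rm"]@np.array([(u.mean()-f["cx"])/f["f"],(v.mean()-f["cy"])/f["f"],1]); D[n]=(o,dd/np.linalg.norm(dd))
(o1,d1),(o2,d2)=D.values()
t=np.linalg.lstsq(np.stack([d1,-d2],1),o2-o1,rcond=None)[0]; p,q=o1+t[0]*d1,o2+t[1]*d2; print("two view ribs",(p+q)/2,np.linalg.norm(p-q))
E
```

```text
Traceback (most recent call last):
ValueError: max() iterable argument is empty
```

```bash
cat > m.py <<'E'
from h import *
B={"scene":(290,210,370,290),"top":(165,175,235,250)}; D={}
for n,(a,b,c,d) in B.items():
    f=grab(n); hsv=cv2.cvtColor(f["frame"],cv2.COLOR_BGR2HSV); P=cloud(f)
    print(n,hsv[242,328] if n=="scene" else hsv[210,200])
    m=cv2.inRange(hsv,(2,200,190),(22,255,255)); w=np.zeros_like(m); w[b:d,a:c]=255; m&=w
    cs=max(cv2.findContours(m,0,2)[0],key=cv2.contourArea); hull=cv2.convexHull(cs)
    rc=cv2.minAreaRect(hull); fill=np.zeros_like(m); cv2.drawContours(fill,[hull],-1,255,-1); fill=cv2.erode(fill,np.ones((7,7)))
    dark=(hsv[...,2]<150)&(fill>0); v,u=np.nonzero(dark)
    print(n,cv2.contourArea(hull),rc,"ribs px",u.mean(),v.mean(),dark.sum())
    print(" corners",[ray(f,*p,.086)[:2].round(4) for p in cv2.boxPoints(rc)])
    print(" ribs on plane",ray(f,u.mean(),v.mean(),.0855).round(4),"ribs depth",np.median(P[dark],0).round(4))
    q=P[(fill>0)]; C=q.mean(0); print(" lid depth mean",C.round(4)," normal",np.linalg.svd(q-C,full_matrices=False)[2][2].round(3))
    o=np.array(f["xyz"]); dd=f["Rm"]@np.array([(u.mean()-f["cx"])/f["f"],(v.mean()-f["cy"])/f["f"],1]); D[n]=(o,dd/np.linalg.norm(dd))
(o1,d1),(o2,d2)=D.values()
t=np.linalg.lstsq(np.stack([d1,-d2],1),o2-o1,rcond=None)[0]; p,q=o1+t[0]*d1,o2+t[1]*d2; print("two view ribs",(p+q)/2,np.linalg.norm(p-q))
E
python3 m.py
```

```text
scene [ 12 207 219]
scene 1579.5 ((326.76025390625, 241.47259521484375), (47.86982727050781, 34.0589714050293), 20.556045532226562) ribs px 330.66279069767444 231.88372093023256 86
 corners [array([0.6741, 0.1748]), array([0.5871, 0.1347]), array([0.5432, 0.2464]), array([0.63  , 0.2815])]
 ribs on plane [0.582  0.1993 0.0855] ribs depth [0.5828 0.2006 0.0886]
 lid depth mean [0.6134 0.2132 0.0958]  normal [-0.801 -0.374  0.467]
top [ 17 255 232]
top 1457.5 ((200.75863647460938, 216.3965606689453), (33.61085510253906, 44.19548797607422), 68.19859313964844) ribs px 204.0188679245283 225.8679245283019 53
 corners [array([0.6301, 0.2838]), array([0.6765, 0.1729]), array([0.5899, 0.1367]), array([0.5444, 0.2466])]
 ribs on plane [0.5839 0.2004 0.0855] ribs depth [0.5841 0.2009 0.085 ]
 lid depth mean [0.6081 0.2087 0.0948]  normal [0.897 0.38  0.223]
two view ribs [0.58343582 0.20003642 0.08855068] 0.00010169562699214768
```

Emit:
{"method": "send_rows", "body": {"deltas": [{"dx": 27, "dy": -30, "rz": 2.5}, {"dx": 54, "dy": -60, "rz": 5}, {"dx": 81, "dy": -90, "rz": 7.5}, {"dx": 108, "dy": -120, "rz": 10}, {"dx": 135, "dy": -150, "rz": 12.5}], "jaw": 0, "newtons": 20}}

```text
$.deltas[0]: bad value
```

Emit:
{"method": "send_rows", "body": {"deltas": [{"dx": 27, "dy": -30, "rz": 2.5}, {"dx": 54, "dy": -60, "rz": 5}, {"dx": 81, "dy": -90, "rz": 7.5}, {"dx": 108, "dy": -120, "rz": 10}, {"dx": 135, "dy": -150, "rz": 12.5}]}}

```text
$.deltas[0]: bad value
```

Emit:
{"method": "send_rows", "body": {"deltas": [{"dx": 27, "dy": -30, "rz": 2.5}, {"dx": 54, "dy": -60, "rz": 5}, {"dx": 81, "dy": -90, "rz": 7.5}, {"dx": 108, "dy": -120, "rz": 10}, {"dx": 135, "dy": -150, "rz": 12}]}}

```text
$.deltas[0]: bad value
```

Emit:
{"method": "send_rows", "body": {"deltas": [{"dx": 7, "dy": -6, "dz": -30}, {"dx": 7, "dy": -6, "dz": -60}, {"dx": 7, "dy": -6, "dz": -90}, {"dx": 7, "dy": -6, "dz": -90}, {"dx": 7, "dy": -6, "dz": -90}]}}

```text
$.deltas[0]: bad value
```

```bash
python3 - <<'E'
from h import *
o=r.get_obs(); print(o); print(rot(o["orientation"]).round(3))
for n,(a,b,c,d) in {"scene":(260,160,400,300),"wrist":(0,0,560,420)}.items():
    f=grab(n); x=f["frame"][b:d,a:c]; cv2.imwrite(f"pics/{n}2.png",cv2.resize(x,None,fx=4,fy=4) if n=="scene" else x)
E
```

```text
{'clock': 0.25, 'joints': array([-1.42908707,  0.47734589,  0.02237744,  1.55586902, -0.01152405,
        1.10929771, -0.08306738]), 'qvel': array([-8.55621368e-04, -2.01661456e-03,  7.98968276e-05, -3.73784388e-03,
        2.55630274e-03,  1.13896897e-03,  2.78528418e-04]), 'tau': array([-8.23465452e-04, -5.95875013e+01,  1.60509959e+00, -2.81029880e+01,
        1.23764572e-02,  6.72687151e-03, -1.07608045e-05]), 'tcp_pos': array([0.16681042, 0.65381024, 0.24187705]), 'orientation': array([-3.91346577e-01, -3.11705427e+00,  1.23985699e-03]), 'contact_force': array([-0.51821405,  0.19098301, -0.0764688 ]), 'moment': array([-0.04483514,  0.00940093,  0.03707217]), 'gripper_force': 0.0, 'grip_width': 0.0854867541492386}
[[-0.969  0.247 -0.   ]
 [ 0.247  0.969 -0.001]
 [-0.    -0.001 -1.   ]]
```

The rows were refused, probably because each one needs all six numbers.

Emit:
{"method": "send_rows", "body": {"deltas": [{"dx": 27, "dy": -30, "dz": 0, "rx": 0, "ry": 0, "rz": 2.5}, {"dx": 54, "dy": -60, "dz": 0, "rx": 0, "ry": 0, "rz": 5}, {"dx": 81, "dy": -90, "dz": 0, "rx": 0, "ry": 0, "rz": 7.5}, {"dx": 108, "dy": -120, "dz": 0, "rx": 0, "ry": 0, "rz": 10}, {"dx": 135, "dy": -150, "dz": 0, "rx": 0, "ry": 0, "rz": 12.5}], "jaw": 0, "newtons": 20}}

```text
clock: 0.77
tcp_pos: [0.3029, 0.5025, 0.2424]
orientation: [0.046, 3.141, 0.0]
contact_force: [0.8, 1.0, -0.1]
grip_width: 0.0258
gripper_force: 0.0
```

Emit:
{"method": "send_rows", "body": {"deltas": [{"dx": 27, "dy": -30, "dz": 0, "rx": 0, "ry": 0, "rz": 2.5}, {"dx": 54, "dy": -60, "dz": 0, "rx": 0, "ry": 0, "rz": 5}, {"dx": 81, "dy": -90, "dz": 0, "rx": 0, "ry": 0, "rz": 7.5}, {"dx": 108, "dy": -120, "dz": 0, "rx": 0, "ry": 0, "rz": 10}, {"dx": 135, "dy": -150, "dz": 0, "rx": 0, "ry": 0, "rz": 12.5}]}}

```text
clock: 1.18
tcp_pos: [0.4379, 0.3524, 0.2426]
orientation: [-0.296, 3.127, 0.001]
contact_force: [1.2, 0.7, 0.4]
grip_width: -0.0003
gripper_force: 0.0
```

Emit:
{"method": "send_rows", "body": {"deltas": [{"dx": 27, "dy": -30, "dz": 0, "rx": 0, "ry": 0, "rz": 2.5}, {"dx": 54, "dy": -60, "dz": 0, "rx": 0, "ry": 0, "rz": 5}, {"dx": 81, "dy": -90, "dz": 0, "rx": 0, "ry": 0, "rz": 7.5}, {"dx": 108, "dy": -120, "dz": 0, "rx": 0, "ry": 0, "rz": 10}, {"dx": 135, "dy": -150, "dz": 0, "rx": 0, "ry": 0, "rz": 12}]}}

```text
clock: 1.6
tcp_pos: [0.5729, 0.2024, 0.2425]
orientation: [-0.621, 3.079, 0.0]
contact_force: [0.8, 0.9, 0.3]
grip_width: -0.0002
gripper_force: 0.0
```

Emit:
{"method": "send_rows", "body": {"deltas": [{"dx": 7, "dy": -6, "dz": -30, "rx": 0, "ry": 0, "rz": 0}, {"dx": 7, "dy": -6, "dz": -60, "rx": 0, "ry": 0, "rz": 0}, {"dx": 7, "dy": -6, "dz": -90, "rx": 0, "ry": 0, "rz": 0}, {"dx": 7, "dy": -6, "dz": -90, "rx": 0, "ry": 0, "rz": 0}, {"dx": 7, "dy": -6, "dz": -90, "rx": 0, "ry": 0, "rz": 0}]}}

```text
clock: 2.02
tcp_pos: [0.5778, 0.1977, 0.1513]
orientation: [0.617, -3.077, 0.001]
contact_force: [-0.5, 0.1, 0.3]
grip_width: 0.0001
gripper_force: 0.0
```

```bash
python3 - <<'E'
from h import *
o=r.get_obs(); print(o["clock"],o["tcp_pos"],o["contact_force"],o["grip_width"]); print(rot(o["orientation"]).round(3))
for n,(a,b,c,d) in {"scene":(260,160,400,300),"wrist":(0,0,560,420)}.items():
    f=grab(n); x=f["frame"][b:d,a:c]; cv2.imwrite(f"pics/{n}2.png",cv2.resize(x,None,fx=4,fy=4) if n=="scene" else x)
E
```

```text
2.0167 [0.57784646 0.19774235 0.15134156] [-0.46663986  0.05270595  0.3287884 ] 6.0319973166830327e-05
[[-0.923 -0.386 -0.003]
 [-0.386  0.923 -0.001]
 [ 0.004 -0.    -1.   ]]
```

View pics/scene2.png

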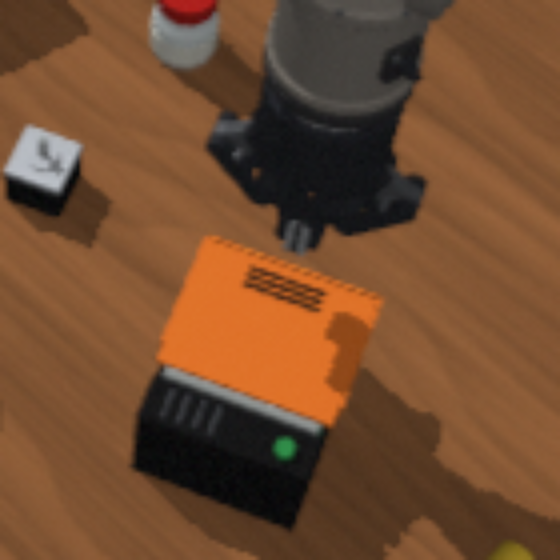

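View pics/wrist2.png

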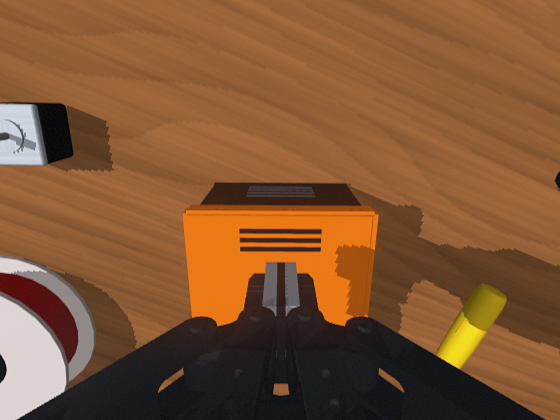

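The scene crop shows the closed fingertips above the robot-side edge, just short of the ribs at (285,288) only because of the height parallax. The wrist view shows the ribs at (281,240), centred with the fingers at x=281. I'll descend to just above the lid and then press in small steps.

Emit:
{"method": "send_rows", "body": {"deltas": [{"dx": 1, "dy": 0, "dz": -20, "rx": 0, "ry": 0, "rz": 0}, {"dx": 1, "dy": 0, "dz": -38, "rx": 0, "ry": 0, "rz": 0}, {"dx": 1, "dy": 0, "dz": -46, "rx": 0, "ry": 0, "rz": 0}, {"dx": 1, "dy": 0, "dz": -50, "rx": 0, "ry": 0, "rz": 0}, {"dx": 1, "dy": 0, "dz": -50, "rx": 0, "ry": 0, "rz": 0}]}}

```text
clock: 2.53
tcp_pos: [0.5801, 0.1984, 0.1029]
orientation: [-0.618, 3.08, 0.0]
contact_force: [-0.2, 0.4, -0.4]
grip_width: 0.0001
gripper_force: 0.0
```

```bash
python3 - <<'E'
from h import *
o=r.get_obs(); print(o["clock"],o["tcp_pos"],o["contact_force"])
f=grab("wrist"); cv2.imwrite("pics/w3.png",f["frame"])
E
```

```text
2.5333 [0.58012285 0.19838929 0.10292056] [-0.19431754  0.42550698 -0.43785008]
```

View pics/w3.png

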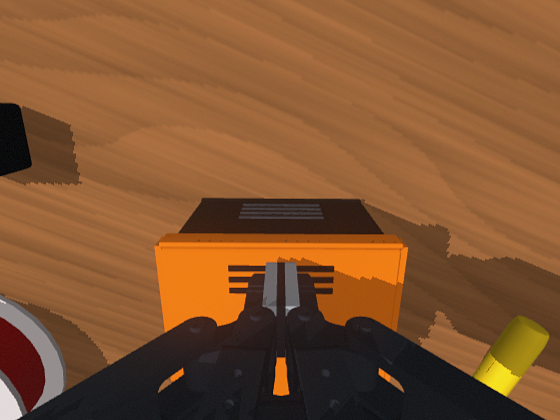

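The fingertips (281,265) sit just above the ribs (rows 267–291) and are centred on them. Now the press.

Emit:
{"method": "send_rows", "body": {"deltas": [{"dx": 0, "dy": 0, "dz": -3, "rx": 0, "ry": 0, "rz": 0}, {"dx": 0, "dy": 0, "dz": -6, "rx": 0, "ry": 0, "rz": 0}, {"dx": 0, "dy": 0, "dz": -8, "rx": 0, "ry": 0, "rz": 0}, {"dx": 0, "dy": 0, "dz": -10, "rx": 0, "ry": 0, "rz": 0}, {"dx": 0, "dy": 0, "dz": -10, "rx": 0, "ry": 0, "rz": 0}]}}

```text
clock: 3.0
tcp_pos: [0.5806, 0.1984, 0.0927]
orientation: [-0.618, 3.079, 0.001]
contact_force: [0.1, -0.2, 4.4]
grip_width: 0.0002
gripper_force: 2.2
```

Contact at 4.4 N, so pressing on to the hard stop.

Emit:
{"method": "send_rows", "body": {"deltas": [{"dx": 0, "dy": 0, "dz": -1, "rx": 0, "ry": 0, "rz": 0}, {"dx": 0, "dy": 0, "dz": -2, "rx": 0, "ry": 0, "rz": 0}, {"dx": 0, "dy": 0, "dz": -3, "rx": 0, "ry": 0, "rz": 0}, {"dx": 0, "dy": 0, "dz": -4, "rx": 0, "ry": 0, "rz": 0}, {"dx": 0, "dy": 0, "dz": -4, "rx": 0, "ry": 0, "rz": 0}]}}

```text
clock: 3.42
tcp_pos: [0.5807, 0.1984, 0.0891]
orientation: [-0.617, 3.078, 0.001]
contact_force: [-0.0, 0.7, 6.2]
grip_width: -0.0001
gripper_force: 3.1
```

Emit:
{"method": "send_rows", "body": {"deltas": [{"dx": 0, "dy": 0, "dz": -1, "rx": 0, "ry": 0, "rz": 0}, {"dx": 0, "dy": 0, "dz": -1.5, "rx": 0, "ry": 0, "rz": 0}, {"dx": 0, "dy": 0, "dz": -2, "rx": 0, "ry": 0, "rz": 0}, {"dx": 0, "dy": 0, "dz": -2, "rx": 0, "ry": 0, "rz": 0}]}}

```text
clock: 3.75
tcp_pos: [0.5808, 0.1984, 0.0888]
orientation: [-0.617, 3.078, 0.001]
contact_force: [-3.5, -2.2, 19.3]
grip_width: 0.0001
gripper_force: 9.8
```

The force rose to 19 N with no further travel, so it's on the hard stop. I'll retreat quickly, up and towards the robot (box −x).

Emit:
{"method": "send_rows", "body": {"deltas": [{"dx": -5, "dy": -2, "dz": 38, "rx": 0, "ry": 0, "rz": 0}, {"dx": -20, "dy": -8, "dz": 75, "rx": 0, "ry": 0, "rz": 0}, {"dx": -45, "dy": -18, "dz": 105, "rx": 0, "ry": 0, "rz": 0}, {"dx": -75, "dy": -30, "dz": 130, "rx": 0, "ry": 0, "rz": 0}, {"dx": -105, "dy": -42, "dz": 150, "rx": 0, "ry": 0, "rz": 0}]}}

```text
clock: 4.17
tcp_pos: [0.474, 0.1556, 0.2378]
orientation: [-0.618, 3.079, 0.0]
contact_force: [0.0, 0.2, 0.6]
grip_width: 0.0001
gripper_force: 0.0
```

Emit:
{"method": "send_rows", "body": {"deltas": [{"dx": -20, "dy": -8, "dz": 10, "rx": 0, "ry": 0, "rz": 0}, {"dx": -20, "dy": -8, "dz": 10, "rx": 0, "ry": 0, "rz": 0}, {"dx": -20, "dy": -8, "dz": 10, "rx": 0, "ry": 0, "rz": 0}, {"dx": -20, "dy": -8, "dz": 10, "rx": 0, "ry": 0, "rz": 0}, {"dx": -20, "dy": -8, "dz": 10, "rx": 0, "ry": 0, "rz": 0}]}}

```text
clock: 4.58
tcp_pos: [0.4552, 0.1483, 0.2455]
orientation: [0.618, -3.079, 0.001]
contact_force: [-0.4, -0.3, 0.7]
grip_width: 0.0001
gripper_force: 0.0
```

Emit:
{"method": "send_rows", "body": {"deltas": [{"dx": 0, "dy": 0, "dz": 0, "rx": 0, "ry": 0, "rz": 0}, {"dx": 0, "dy": 0, "dz": 0, "rx": 0, "ry": 0, "rz": 0}, {"dx": 0, "dy": 0, "dz": 0, "rx": 0, "ry": 0, "rz": 0}, {"dx": 0, "dy": 0, "dz": 0, "rx": 0, "ry": 0, "rz": 0}, {"dx": 0, "dy": 0, "dz": 0, "rx": 0, "ry": 0, "rz": 0}]}}

```text
clock: 5.0
tcp_pos: [0.455, 0.1481, 0.2461]
orientation: [0.618, -3.08, 0.0]
contact_force: [-0.3, 0.3, 0.7]
grip_width: 0.0002
gripper_force: 0.0
```

```bash
python3 - <<'E'
from h import *
o=r.get_obs(); print(o["clock"],o["tcp_pos"],o["contact_force"])
f=grab("scene"); cv2.imwrite("pics/s4.png",f["frame"])
P=cloud(f); hsv=cv2.cvtColor(f["frame"],cv2.COLOR_BGR2HSV); m=(cv2.inRange(hsv,(2,190,120),(22,255,255))>0)&(f["z_map"]>0)
m[:150]=0;m[300:]=0;m[:,:280]=0;m[:,380:]=0
print(np.percentile(P[m&(P[...,2]>.06)],[2,50,98],axis=0))
E
```

```text
5.0 [0.45496003 0.148088   0.24611499] [-0.29863916  0.27263612  0.6546786 ]
[[0.60028379 0.16631508 0.09102017]
 [0.63833204 0.22321041 0.13514667]
 [0.67027841 0.27566057 0.1753694 ]]
```

View pics/s4.png

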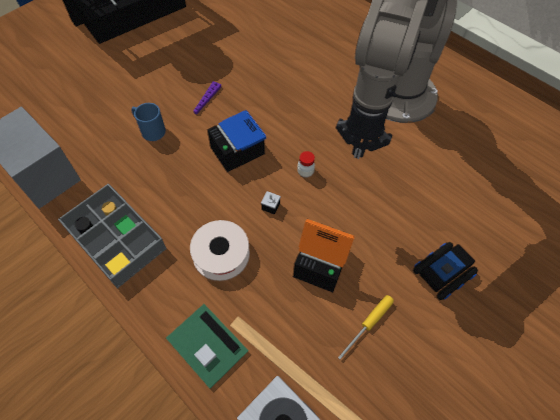

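The orange lid is up at (326,243), with its free edge at about 0.175 m. The blue hatch (240,130) is still shut and nothing else has moved. I'll watch it for 2.5 s from here.

Emit:
{"method": "send_rows", "body": {"deltas": [{"dx": 0, "dy": 0, "dz": 0, "rx": 0, "ry": 0, "rz": 0}, {"dx": 0, "dy": 0, "dz": 0, "rx": 0, "ry": 0, "rz": 0}, {"dx": 0, "dy": 0, "dz": 0, "rx": 0, "ry": 0, "rz": 0}, {"dx": 0, "dy": 0, "dz": 0, "rx": 0, "ry": 0, "rz": 0}, {"dx": 0, "dy": 0, "dz": 0, "rx": 0, "ry": 0, "rz": 0}]}}

```text
clock: 5.47
tcp_pos: [0.4549, 0.1481, 0.2463]
orientation: [-0.618, 3.08, 0.0]
contact_force: [0.3, -0.1, -0.5]
grip_width: 0.0001
gripper_force: 0.0
```

Emit:
{"method": "send_rows", "body": {"deltas": [{"dx": 0, "dy": 0, "dz": 0, "rx": 0, "ry": 0, "rz": 0}, {"dx": 0, "dy": 0, "dz": 0, "rx": 0, "ry": 0, "rz": 0}, {"dx": 0, "dy": 0, "dz": 0, "rx": 0, "ry": 0, "rz": 0}, {"dx": 0, "dy": 0, "dz": 0, "rx": 0, "ry": 0, "rz": 0}, {"dx": 0, "dy": 0, "dz": 0, "rx": 0, "ry": 0, "rz": 0}]}}

```text
clock: 5.88
tcp_pos: [0.4549, 0.1481, 0.2463]
orientation: [0.618, -3.08, -0.0]
contact_force: [0.6, -0.2, 0.0]
grip_width: 0.0001
gripper_force: 0.0
```

Emit:
{"method": "send_rows", "body": {"deltas": [{"dx": 0, "dy": 0, "dz": 0, "rx": 0, "ry": 0, "rz": 0}, {"dx": 0, "dy": 0, "dz": 0, "rx": 0, "ry": 0, "rz": 0}, {"dx": 0, "dy": 0, "dz": 0, "rx": 0, "ry": 0, "rz": 0}, {"dx": 0, "dy": 0, "dz": 0, "rx": 0, "ry": 0, "rz": 0}, {"dx": 0, "dy": 0, "dz": 0, "rx": 0, "ry": 0, "rz": 0}]}}

```text
clock: 6.3
tcp_pos: [0.4549, 0.1481, 0.2463]
orientation: [0.618, -3.08, -0.0]
contact_force: [0.4, -0.3, 0.6]
grip_width: -0.0002
gripper_force: 0.0
```

Emit:
{"method": "send_rows", "body": {"deltas": [{"dx": 0, "dy": 0, "dz": 0, "rx": 0, "ry": 0, "rz": 0}, {"dx": 0, "dy": 0, "dz": 0, "rx": 0, "ry": 0, "rz": 0}, {"dx": 0, "dy": 0, "dz": 0, "rx": 0, "ry": 0, "rz": 0}, {"dx": 0, "dy": 0, "dz": 0, "rx": 0, "ry": 0, "rz": 0}, {"dx": 0, "dy": 0, "dz": 0, "rx": 0, "ry": 0, "rz": 0}]}}

```text
clock: 6.72
tcp_pos: [0.4549, 0.1481, 0.2463]
orientation: [-0.618, 3.08, 0.0]
contact_force: [-0.3, 0.3, -0.6]
grip_width: 0.0001
gripper_force: 0.0
```

Emit:
{"method": "send_rows", "body": {"deltas": [{"dx": 0, "dy": 0, "dz": 0, "rx": 0, "ry": 0, "rz": 0}, {"dx": 0, "dy": 0, "dz": 0, "rx": 0, "ry": 0, "rz": 0}, {"dx": 0, "dy": 0, "dz": 0, "rx": 0, "ry": 0, "rz": 0}, {"dx": 0, "dy": 0, "dz": 0, "rx": 0, "ry": 0, "rz": 0}, {"dx": 0, "dy": 0, "dz": 0, "rx": 0, "ry": 0, "rz": 0}]}}

```text
clock: 7.13
tcp_pos: [0.4549, 0.1481, 0.2463]
orientation: [0.618, -3.08, -0.0]
contact_force: [0.2, -0.6, 0.3]
grip_width: 0.0001
gripper_force: 0.0
```

```bash
python3 - <<'E'
from h import *
f=grab("scene"); P=cloud(f); hsv=cv2.cvtColor(f["frame"],cv2.COLOR_BGR2HSV); m=(cv2.inRange(hsv,(2,190,120),(22,255,255))>0)&(f["z_map"]>0)
m[:150]=0;m[300:]=0;m[:,:280]=0;m[:,380:]=0
z=np.percentile(P[m&(P[...,2]>.06)],[2,50,98],axis=0); print(r.get_obs()["clock"],z)
old=cv2.imread("pics/s4.png"); print("changed px",(cv2.absdiff(old,f["frame"]).max(2)>40)[:,:340].sum())
if z[2,2]>.165: print(r.hand_in())
E
```

```text
7.1833 [[0.60120839 0.1663805  0.09134114]
 [0.63801823 0.22321877 0.13526169]
 [0.67069162 0.27535559 0.17554977]]
changed px 0
the job is handed in; nothing more can be done
None
```

The orange hatch was pressed to its stop, popped open and stayed open on its own for over 2 s; the blue hatch stayed shut, nothing else on the bench was seen to move, and the job is handed in at about 7 s.

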